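# Make up two gift sets of cork and terracotta ware

## Robot

A 7-joint arm with a two-finger parallel gripper is mounted at the origin on the work surface. World frame = base frame: x ahead of the robot, y to its left, z up, the work surface at z = 0. Lengths are in m, angles in rad, forces in N, time in s.
With the tool pointing down it reaches from about 0.425 to 0.875 m from the base axis. Payload 8.4 kg.
Tool frame: the origin (TCP) lies midway between the tips of the shut fingers; the grasp point (between the pads) lies behind it (arm.hold_point_z is the z of the grasp point in the tool frame, in m); z points along the fingers, y is the direction in which the jaws open and shut (so a half turn about z gives the same grasp; the last joint's range is limited). The gripper opens to 87 mm and grips with 3 to 60 N. Pads are 19 mm wide; open, the fingers measure 117 mm over their backs; the gripper's body (75 mm by 190 mm) begins 51 mm behind the grasp point.
Start: joints at [1.158, 0.333, 0.04, 1.465, -0.013, 1.343, -0.059], TCP at [0.201, -0.618, 0.223] pointing down, gripper open.
Joint ranges: [-2.58, 2.58], [-0.38, 2.09], [-1.3, 1.39], [0.25, 2.4], [-1.5, 4.64], [0.08, 2.09], [-2.65, 2.65]. Speed limits (rad/s): [2.22, 2.22, 2.79, 2.79, 3.14, 3.14, 3.14].

## Interface

Orientations are given as [roll, pitch, yaw] about the fixed x, y, z axes, in that order (R = Rz(yaw) Ry(pitch) Rx(roll)).
In Python, from plant import arm gives the robot as it stands.
- The arm moves only by the tool drive_tool, never from a script. Its argument "motion" is a list of rows, each a list of 3 entries, a list of its own where there are three numbers: the shift along the tool's x, y, z in mm, then the turn about the tool's z in rad, then the finger opening in mm, from 0 to 87. In form: [[[dx, dy, dz], spin, grip], ...]. A call has 1 to 8 rows; each row is the pose to reach, as a shift and turn from the pose commanded when the call began, along the tool's axes at that moment; what a row does not reach only later rows make up. A row lasts 1/10 s, in which the tool goes at most 50 mm and 8.59 degrees, less where a joint would pass 70% of its speed; a pose out of reach is approached as far as the arm can. A call with a gripper value outside its range is refused whole. The fingers move at their own pace and stop on an object; "newtons" is the grip in N (left out, the last holds). Time passes only in rows, so rows that repeat a pose let the fingers close. It gives the time, the measured TCP pose, the force and the opening at its end, in the units of the state.
- arm.observe(): the state, without advancing time (a new reading comes with each control period).
- arm.camera(name): name is "scene" or "top" or "wrist"; returns the picture (420x560x3 uint8, blue, green, red); there is no depth.
- arm.camera_info(name): a dict with "fovy" (degrees; the focal length in pixels is half the picture's height over the tangent of half this angle, whatever the lens; pixels are square), "cx", "cy" (the principal point, pixels), "view" (4x4, takes a point from world to camera coordinates); the wrist camera has in their place "hand_eye" (4x4, takes a point from camera to tool coordinates, whose origin is the TCP and whose axes are the flange's). Camera axes: x right, y down, z forward; pixel columns grow to the right and rows downward; lengths in m; the calibration is good to about 2 mm. A picture is of the moment at which its call begins: read the wrist's pose just before it. camera_info takes no time and is no camera call.
- arm.finish_job(): hands the job in, once; it reports no verdict.
The state is a dict: "time": time; "joint_pos": joint angles; "qd": joint speeds; "tau": joint torques, N m; "eef_pos": TCP position; "eef_rot": TCP orientation; "ft_force": force on the tool from outside, world axes, zero at the start; "torque": the same for the moment, N m; "finger_gap": opening from 0.0 (shut) to 1.0 (fully open).
Only numpy, scipy, OpenCV 4.12 (cv2) and the standard library are available. Lean on these libraries where they do the work, as an engineer would, in place of code of your own. Each camera call takes 0.05 s, during which the arm holds its last target.

## Task

Make up two gift sets from the stock on the bench. Stand the flared vase and the smaller cork stopper in the rectangular tray, and the round-bellied pot and the larger cork stopper in the round tray, one piece to each compartment (either way round), each upright on the tray's floor as it stands now. Leave the square cork box and the pen cup where they are, and do not tip any of the four pieces over on the way.

Things in the scene. Friction and masses are not known exactly. Their poses are not given: they have to be found in the camera images.
- vase_mid (a point): The flared vase: terracotta with a cork belt, round, 66 mm tall, foot 36 mm across, straight-sided belly 48 mm across from 16 to 42 mm above its foot (grip it there), then a neck 30 mm across and a rim flaring to 42 mm; about 90 g. Stands upright on the bench at the start; this point is on its axis, half-way up; z up.
- pot_mid (a point): The round-bellied pot: terracotta with a cork belt, 54 mm tall, foot and open mouth 42 mm across, belly 58 mm across and straight-sided from 16 to 38 mm above its foot (grip it there); about 120 g. Stands upright on the bench at the start; this point is on its axis, half-way up; z up.
- stopper_big_mid (a point): The larger cork stopper: plain solid cork, slightly tapered, 42 mm across at the foot, 48 mm at the top, 50 mm tall; about 30 g; stands wide end up. Stands upright on the bench at the start; this point is on its axis, half-way up; z up.
- stopper_small_mid (a point): The smaller cork stopper: plain solid cork, slightly tapered, 27 mm across at the foot, 31 mm at the top, 44 mm tall; about 15 g; stands wide end up. Stands upright on the bench at the start; this point is on its axis, half-way up; z up.
- cork_box_mid (a point): A square cork box, 50 x 50 mm, 42 mm tall, with a dark seam and a small dark knob 6 mm high on its lid. Not wanted in either set. This point is half-way up the box; x and y along its sides.
- pen_cup_mid (a point): A straight-sided open cork pen cup with a dark band at the foot, 52 mm across, 60 mm tall. Not wanted in either set. Stands upright on the bench at the start; this point is on its axis, half-way up; z up.
- tray_rect: The rectangular plywood tray, fixed to the bench, 156 x 80 mm outside, long side along its x, 22 mm high, walls 4 mm, floor 5 mm thick. One divider, 4 mm thick and as high as the walls, crosses it at the middle and makes two equal compartments, each about 72 x 72 mm, centred at x = +38 mm and x = -38 mm, y = 0. Origin at the centre of its underside, z up.
- tray_round: The round plywood tray, fixed to the bench, 172 mm across outside, 22 mm high, wall 5 mm, floor 5 mm thick. One divider, 4 mm thick and as high as the wall, runs across the middle along its y and makes two equal half-round compartments; a good place to stand a thing is x = +40 mm or x = -40 mm, y = 0. Origin at the centre of its underside, z up.
There are look-alikes about, which are no part of the job. What is shaped like the part that bears stopper_big_mid but green or red is not meant. Leave any blue look-alike of the part that bears stopper_small_mid alone.

How it is judged:
By the outcome, as a careful person would: the job done as asked, in the order asked, and still so for the second after the job is handed in, with the robot touching nothing.
It also fails if it takes over 115 s, if anything falls off the work surface, if the arm or the gripper's body presses on something with over 40 N, if the wrist force passes 120 N, or if a joint passes its speed limit or range.

## Working session

There is one attempt and no reset: what is moved stays moved. The work goes in short steps, Python scripts to look and compute and a tool call to move; the robot and the scene stay as the last step left them, time stands still between calls to the robot, and variables do not carry over. Pictures are saved under pics/ and viewed, and the job is handed in when it is done.

Besides the shell and the picture viewer there is one more tool, called after "Emit:" as name(argument=value, ...) on one line, values as JSON. drive_tool: Moves the arm, as the interface text tells. Its arguments: {"type":"object","properties":{"motion":{"type":"array","items":{"type":"array"}},"newtons":{"type":"number"}},"required":["motion"]}

```bash
ls; mkdir -p pics; python3 - <<'E'
from plant import arm
import cv2,numpy as np
s=arm.observe();print(s, arm.hold_point_z)
for n in ("scene","top","wrist"):
    im=arm.camera(n);cv2.imwrite(f"pics/{n}0.png",im);print(n,arm.camera_info(n))
E
```

```text
pics
{'time': 0.0, 'joint_pos': array([ 1.15782215,  0.33389171,  0.03988535,  1.46627781, -0.01338756,
        1.34327089, -0.05850668]), 'qd': array([-2.70079947e-03,  1.52070249e-03,  5.81151383e-06,  8.34669415e-04,
       -8.02195298e-04,  1.64858253e-03, -9.29814619e-05]), 'tau': array([-9.78064854e-04, -6.56371737e+01,  1.33474924e+00, -4.03790581e+01,
       -5.98324486e-02,  4.50601825e-02,  1.97091817e-04]), 'eef_pos': array([ 0.20044145, -0.61783728,  0.22166864]), 'eef_rot': array([-3.14001558e+00,  1.22934509e-04,  3.13742185e-01]), 'ft_force': array([ 0.20421557, -0.36843562, -0.49930594]), 'torque': array([-0.07553408, -0.01107365,  0.00848088]), 'finger_gap': 1.001042762183556} -0.0187
scene {'fovy': 49.7049349559865, 'cx': 277.7856170367225, 'cy': 208.14613108501516, 'view': array([[-0.57959877,  0.81473789, -0.01635365,  0.32832463],
       [ 0.6285929 ,  0.43422534, -0.64522811, -0.32512282],
       [-0.51859062, -0.38425321, -0.76381493,  1.15567147],
       [ 0.        ,  0.        ,  0.        ,  1.        ]])}
top {'fovy': 46.282885166018396, 'cx': 265.36192413974436, 'cy': 215.52498740254532, 'view': array([[ 2.24517006e-04, -9.99947095e-01,  1.02837963e-02,
         9.75648859e-03],
       [-9.90763746e-01, -1.61690641e-03, -1.35589768e-01,
         5.62091481e-01],
       [ 1.35599223e-01, -1.01583703e-02, -9.90711693e-01,
         8.62286900e-01],
       [ 0.00000000e+00,  0.00000000e+00,  0.00000000e+00,
         1.00000000e+00]])}
wrist {'fovy': 65.62649574781665, 'cx': 280.32908100954904, 'cy': 208.02571947961812, 'hand_eye': array([[ 3.68437399e-04, -9.69502236e-01, -2.45082187e-01,
         6.63080156e-02],
       [ 9.99999931e-01,  3.69832233e-04,  4.03301323e-05,
         2.83922816e-04],
       [ 5.15391390e-05, -2.45082185e-01,  9.69502305e-01,
        -1.62306728e-01],
       [ 0.00000000e+00,  0.00000000e+00,  0.00000000e+00,
         1.00000000e+00]])}
```

View pics/scene0.png

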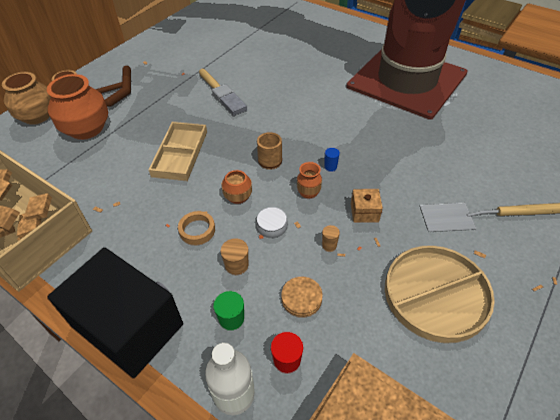

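View pics/top0.png

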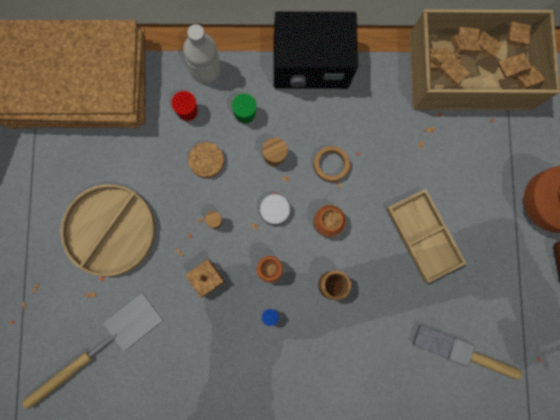

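View pics/wrist0.png

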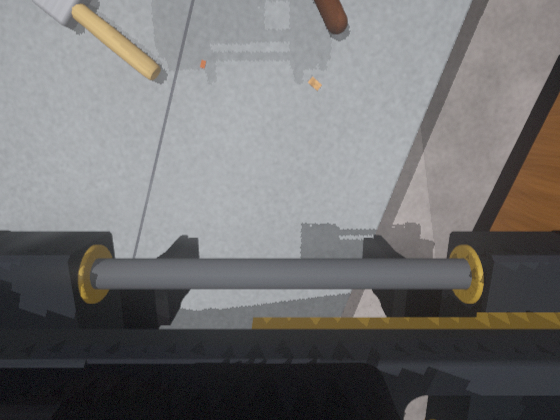

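Top view: the vase is at (269,269), the pot at (330,221), the small stopper at (213,219) and the big stopper at (275,151). The box is at (205,279) and the pen cup at (335,285). The round tray is at (108,230) and the rectangular tray at (426,236).

Things that could be mistaken for the wanted pieces:
- **Big stopper:** green (244,108), red (184,105), the flat cork disc (206,159), the ring (332,164) and the pen cup (335,285).
- **Small stopper:** blue (270,317).
- **Vase and pot:** each other; the vase has the narrow neck and is taller. The big pots at the edges are far too large.

Next I'll check these choices in close crops.

```bash
python3 - <<'E'
import cv2,numpy as np
t=cv2.imread("pics/top0.png");s=cv2.imread("pics/scene0.png")
a=cv2.resize(t[125:335,185:385],None,fx=2.8,fy=2.8,interpolation=cv2.INTER_CUBIC)
b=cv2.resize(s[120:290,200:400],None,fx=3.5,fy=3.5,interpolation=cv2.INTER_CUBIC)
cv2.imwrite("pics/ca.png",a);cv2.imwrite("pics/cb.png",b)
E
```

```text
(no output)
```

View pics/ca.png

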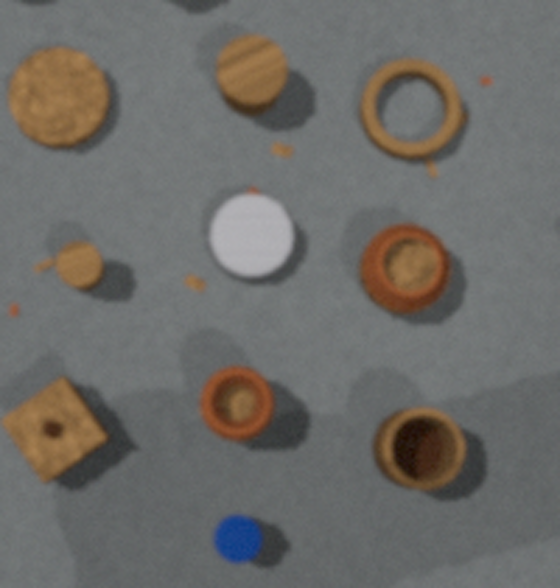

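View pics/cb.png

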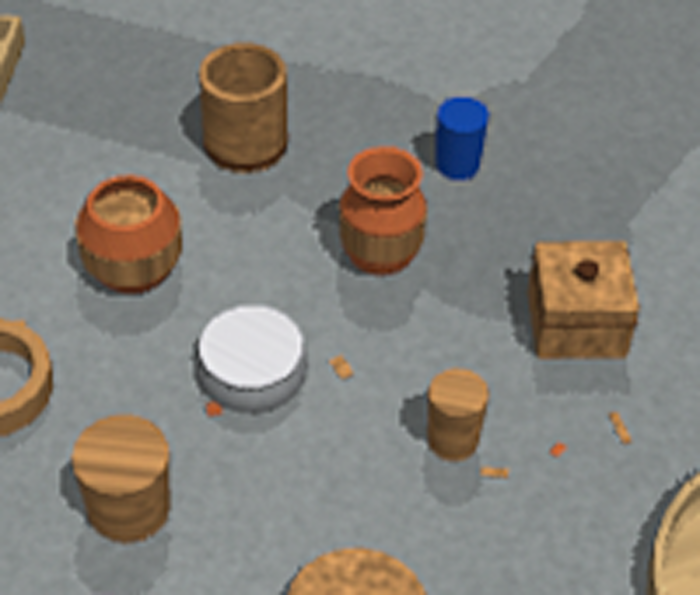

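The crops confirm the choices. In the scene crop the necked vase is at (383,210), the open pot at (128,235), the plain tapered big stopper at (122,478) and the small one at (455,415). Next I'll measure positions.

```bash
cat > h.py <<'E'
import cv2,numpy as np
from plant import arm
def K(n):
    c=arm.camera_info(n);f=210/np.tan(np.radians(c["fovy"]/2));return c,f
def cast(n,uv,z,pose=None):
    c,f=K(n);uv=np.atleast_2d(np.asarray(uv,float))
    d=np.c_[(uv[:,0]-c["cx"])/f,(uv[:,1]-c["cy"])/f,np.ones(len(uv))]
    if n=="wrist":
        from scipy.spatial.transform import Rotation as R
        p,r=pose;T=np.eye(4);T[:3,:3]=R.from_euler("xyz",r).as_matrix();T[:3,3]=p;M=T@c["hand_eye"]
    else: M=np.linalg.inv(c["view"])
    C=M[:3,3];D=d@M[:3,:3].T
    return C+D*((z-C[2])/D[:,2])[:,None]
def mask(im,smin=70):
    h=cv2.cvtColor(im,cv2.COLOR_BGR2HSV)
    return ((h[...,1]>smin)&(h[...,2]>45)).astype(np.uint8)*255
E
python3 - <<'E'
from h import *
t=cv2.imread("pics/top0.png");s=cv2.imread("pics/scene0.png")
seeds=dict(vase=((269,269),(309,185),66),pot=((330,221),(237,188),54),big=((275,151),(235,256),50),small=((213,219),(330,238),44),box=((205,279),(367,207),42),cup=((335,285),(270,150),60))
for n,cam,im in(("t","top",t),("s","scene",s)):
    m=mask(im); m=cv2.morphologyEx(m,cv2.MORPH_CLOSE,np.ones((5,5)))
    cv2.imwrite(f"pics/m{n}.png",m)
    k,l,st,ce=cv2.connectedComponentsWithStats(m)
    C=np.linalg.inv(K(cam)[0]["view"])[:3,3];print(cam,"at",C.round(3))
    for name,(a,b,h) in seeds.items():
        u=a if n=="t" else b; i=l[u[1],u[0]]
        if i==0: print(name,"none");continue
        ys,xs=np.where(l==i); P=cast(cam,np.c_[xs,ys],h/2000)
        az=np.arctan2(P[:,1]-C[1],P[:,0]-C[0]);az=np.unwrap(az)
        print(name,st[i],ce[i].round(1),"mid-h xy",cast(cam,[ce[i]],h/2000)[0][:2].round(4),"0.7h",cast(cam,[ce[i]],h*.0007)[0][:2].round(4),"az",round((az.min()+az.max())/2,4))
# trays
m=mask(t,50);k,l,st,ce=cv2.connectedComponentsWithStats(cv2.morphologyEx(m,cv2.MORPH_CLOSE,np.ones((7,7))))
for u in((118,232),(108,245),(427,260),(405,215)):
    i=l[u[1],u[0]];print(u,i,st[i],ce[i])
    cs,_=cv2.findContours((l==i).astype(np.uint8),0,2)
    c=max(cs,key=cv2.contourArea)[:,0]
    P=cast("top",c,.022)[:,:2]
    print(" rect",cv2.minAreaRect((P*1000).astype(np.float32))," circ",cv2.minEnclosingCircle((P*1000).astype(np.float32)),"ell",cv2.fitEllipse((P*1000).astype(np.float32)))
for a,b in (((83,266),(133,198)),):
    print("divider",cast("top",[a,b],.022))
E
python3 -c "
import cv2,numpy as np
t=cv2.imread('pics/top0.png')
a=cv2.resize(t[175:285,50:165],None,fx=4,fy=4,interpolation=2);b=cv2.resize(t[180:290,380:475],None,fx=3.5,fy=4,interpolation=2)
cv2.imwrite('pics/tr.png',np.hstack([a,b]))"
```

```text
top at [0.44  0.019 0.93 ]
vase [256 256  27  27 583] [269.3 268.8] mid-h xy [0.4651 0.0031] 0.7h [0.4648 0.0034] az -0.5621
pot [313 205  33  32 821] [329.3 220.6] mid-h xy [ 0.5544 -0.1085] 0.7h [ 0.553 -0.107] az -0.8423
big [262 138  26  28 565] [274.5 151. ] mid-h xy [ 0.6872 -0.0071] 0.7h [ 0.6845 -0.0068] az -0.1074
small [198 211  24  18 255] [212.3 219.4] mid-h xy [0.5568 0.109 ] 0.7h [0.5557 0.1081] az 0.6681
box [186 260  38  37 829] [204.4 278. ] mid-h xy [0.4486 0.1218] 0.7h [0.4485 0.1209] az 1.478
cup [319 270  33  30 657] [335.5 285.1] mid-h xy [ 0.4358 -0.1174] 0.7h [ 0.4358 -0.1156] az -1.5945
scene at [0.994 0.318 0.678]
vase [ 297  148   43   51 1088] [315.5 173.4] mid-h xy [0.4396 0.0025] 0.7h [0.4509 0.0089] az -2.6284
pot [221 170  31  34 807] [236.4 186.4] mid-h xy [ 0.5524 -0.1091] 0.7h [ 0.5597 -0.1021] az -2.3736
big [220 238  28  37 816] [234.8 255.8] mid-h xy [ 0.681  -0.0095] 0.7h [ 0.6858 -0.0045] az -2.3336
small [322 225  18  27 385] [329.8 237.7] mid-h xy [0.5519 0.1045] 0.7h [0.5578 0.1074] az -2.6921
box [351 189  32  34 955] [365.9 205.1] mid-h xy
[... 916 characters left out ...]
 ((527.101806640625, -288.2205505371094), (158.3214111328125, 86.53675079345703), 26.006298065185547)  circ ((526.6803588867188, -288.4974670410156), 87.78101348876953) ell ((526.2611694335938, -288.674560546875), (95.7833023071289, 187.99017333984375), 115.9397964477539)
(405, 215) 16 [ 387  190   79   93 3892] [425.76002055 236.1852518 ]
 rect ((527.101806640625, -288.2205505371094), (158.3214111328125, 86.53675079345703), 26.006298065185547)  circ ((526.6803588867188, -288.4974670410156), 87.78101348876953) ell ((526.2611694335938, -288.674560546875), (95.7833023071289, 187.99017333984375), 115.9397964477539)
divider [[0.47036264 0.34442171 0.022     ]
 [0.59697725 0.25764545 0.022     ]]
```

View pics/tr.png

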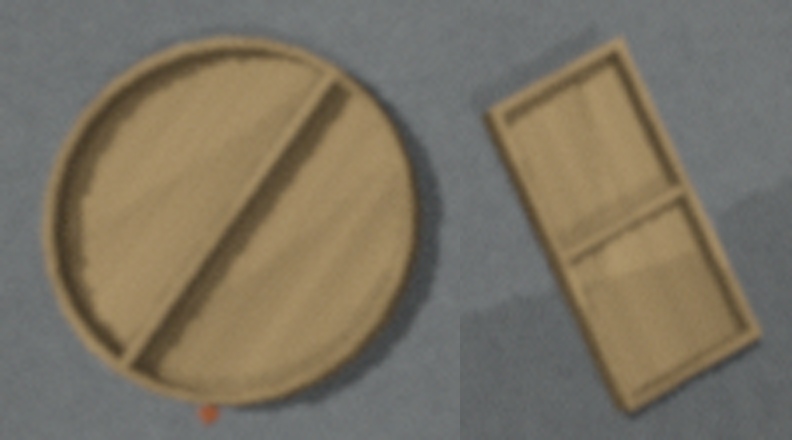

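```bash
cat >> h.py <<'E'
from scipy.spatial.transform import Rotation as R
def go(x,y,z,yaw,grasp=False):
    """shift (mm, tool axes) and spin to bring TCP (or grasp point) to x,y,z with yaw"""
    s=arm.observe();M=R.from_euler("xyz",s["eef_rot"]).as_matrix()
    if grasp: z=z-0.0187   # tool pointing down: TCP is 18.7 mm below the grasp point
    d=M.T@(np.array([x,y,z])-s["eef_pos"])*1000
    sp=-(yaw-s["eef_rot"][2]);sp=(sp+np.pi)%(2*np.pi)-np.pi
    print("t",round(s["time"],2),"pos",s["eef_pos"].round(4),"yaw",round(s["eef_rot"][2],4),"gap",round(s["finger_gap"]*87,1),"-> shift",d.round(1),"spin",round(sp,3),"rows>=",max(np.linalg.norm(d)/50,abs(sp)/.15).__round__(1))
def look(tag):
    s=arm.observe();im=arm.camera("wrist");cv2.imwrite(f"pics/{tag}.png",im);return im,(s["eef_pos"],s["eef_rot"])
E
python3 -c "
from h import *
go(.473,-.318,.25,.454)"
```

```text
t 0.15 pos [ 0.2005 -0.618   0.2219] yaw 0.3138 gap 86.8 -> shift [ 351.8 -201.2  -27.9] spin -0.14 rows>= 8.1
```

Emit:
drive_tool(motion=[[[352,-201,-28],-0.14,87],[[352,-201,-28],-0.14,87],[[352,-201,-28],-0.14,87],[[352,-201,-28],-0.14,87],[[352,-201,-28],-0.14,87],[[352,-201,-28],-0.14,87],[[352,-201,-28],-0.14,87],[[352,-201,-28],-0.14,87]], newtons=15)

```text
time: 0.95
eef_pos: [0.47, -0.3213, 0.2502]
eef_rot: [3.142, 0.0, 0.454]
ft_force: [0.7, -1.1, -0.0]
finger_gap: 0.998
```

```bash
python3 - <<'E'
from h import *
im,p=look("w1");print(p,arm.observe()["qd"].round(2))
E
```

```text
(array([ 0.47004983, -0.32133652,  0.25024546]), array([3.14153198e+00, 1.16000788e-04, 4.53571325e-01])) [ 0.03 -0.01  0.    0.02 -0.03 -0.01  0.17]
```

View pics/w1.png

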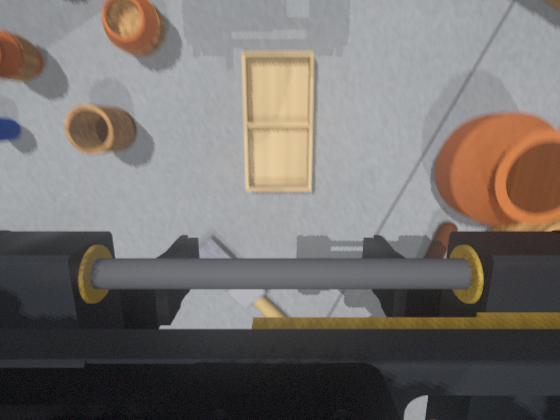

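The wrist view shows the whole rectangular tray, with corners at about (243,52), (314,51), (312,191) and (248,191) and the divider at row 125. The pen cup is at (100,128) and the pot at (132,25).

```bash
python3 - <<'E'
from h import *
im=cv2.imread("pics/w1.png");p=(np.array([0.47004983,-0.32133652,0.25024546]),np.array([3.1415,1.2e-4,.45357]))
m=mask(im,60);m=cv2.morphologyEx(m,cv2.MORPH_OPEN,np.ones((3,3)))
k,l,st,ce=cv2.connectedComponentsWithStats(m);i=l[150,280];print(st[i])
cs,_=cv2.findContours((l==i).astype(np.uint8),0,2);c=max(cs,key=cv2.contourArea)
P=cast("wrist",c[:,0],.022,p)[:,:2]*1000
print(cv2.minAreaRect(P.astype(np.float32)))
q=cv2.approxPolyDP(c,8,True)[:,0];print(q.tolist(),cast("wrist",q,.022,p)[:,:2].round(4).tolist())
a=cast("wrist",[(249,125),(310,125)],.022,p)[:,:2];print("div",a,a.mean(0))
E
```

```text
[ 242   52   72  139 9494]
((529.685302734375, -289.4939270019531), (154.89573669433594, 80.0126953125), 26.136837005615234)
[[312, 53], [242, 53], [246, 189], [310, 190]] [[0.615, -0.2898], [0.5811, -0.2204], [0.4441, -0.2877], [0.4772, -0.3584]]
div [[ 0.51443439 -0.2594487 ]
 [ 0.54551583 -0.32315059]] [ 0.52997511 -0.29129964]
```

```bash
python3 -c "
from h import *
go(.464,.003,.22,0)"
```

```text
t 1.0 pos [ 0.4767 -0.3128  0.2509] yaw 0.4639 gap 87.1 -> shift [ 129.8 -288.    31.9] spin 0.464 rows>= 6.4
```

Emit:
drive_tool(motion=[[[130,-288,32],0.464,87],[[130,-288,32],0.464,87],[[130,-288,32],0.464,87],[[130,-288,32],0.464,87],[[130,-288,32],0.464,87],[[130,-288,32],0.464,87],[[130,-288,32],0.464,87],[[130,-288,32],0.464,87]])

```text
time: 1.8
eef_pos: [0.4592, -0.0037, 0.2179]
eef_rot: [-3.141, 0.0, -0.004]
ft_force: [0.3, -0.7, -0.7]
finger_gap: 0.998
```

```bash
python3 - <<'E'
from h import *
im,p=look("w2");print(p)
go(.464,.003,.22,0)
E
```

```text
(array([ 0.4592231 , -0.0036578 ,  0.21793869]), array([-3.14120689e+00,  2.75784209e-04, -4.37792739e-03]))
t 1.85 pos [ 0.4595 -0.0061  0.218 ] yaw -0.0071 gap 87.3 -> shift [ 4.4 -9.2 -2. ] spin -0.007 rows>= 0.2
```

View pics/w2.png

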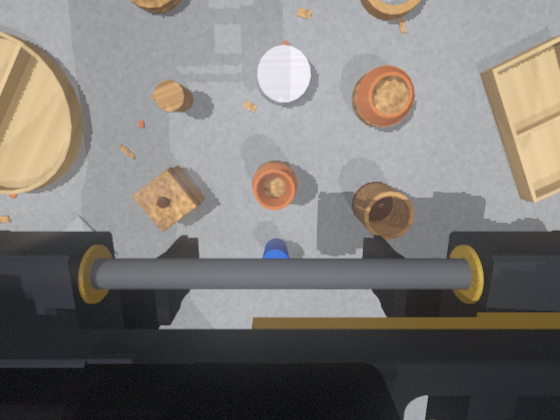

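The wrist view shows the vase rim at (274,186), the pot at (384,97), the small stopper at (172,96), the box at (168,200), the cup at (385,210) and the blue look-alike at (275,252).

```bash
python3 - <<'E'
from h import *
im=cv2.imread("pics/w2.png");p=(np.array([0.4592231,-0.0036578,0.21793869]),np.array([-3.1412,2.76e-4,-.00438]))
m=mask(im,80);k,l,st,ce=cv2.connectedComponentsWithStats(m)
for n,u,h in(("vase",(274,200),.066),("pot",(375,115),.054),("small",(172,96),.044)):
    i=l[u[1],u[0]]
    cs,_=cv2.findContours((l==i).astype(np.uint8),0,2);c=max(cs,key=cv2.contourArea)
    e=cv2.fitEllipse(c);print(n,st[i],e,[cast("wrist",[e[0]],h*k,p)[0][:2].round(4).tolist() for k in(.5,.75,1)])
print("rim",cast("wrist",[(274,186)],.066,p), "pot mouth",cast("wrist",[(391,96)],.054,p),"small top",cast("wrist",[(170,94)],.044,p))
cv2.imwrite("pics/w2c.png",cv2.resize(im[140:225,230:320],None,fx=6,fy=6,interpolation=2))
E
```

```text
vase [ 252  162   45   48 1705] ((274.230712890625, 185.1615447998047), (43.90104675292969, 47.52647399902344), 3.709622621536255) [[0.4633, 0.0026], [0.4663, 0.0023], [0.4692, 0.0019]]
pot [ 352   66   62   61 2951] ((383.25830078125, 96.09716033935547), (57.567779541015625, 63.51947784423828), 47.98735809326172) [[0.5547, -0.1103], [0.5536, -0.1062], [0.5525, -0.1022]]
small [150  80  41  31 886] ((170.9870147705078, 96.1637191772461), (29.1520938873291, 39.0587043762207), 110.81905364990234) [[0.5559, 0.1098], [0.555, 0.1063], [0.5541, 0.1028]]
rim [[0.46840584 0.00217691 0.066     ]] pot mouth [[ 0.55252527 -0.10953857  0.054     ]] small top [[0.55607546 0.10356829 0.044     ]]
```

View pics/w2c.png

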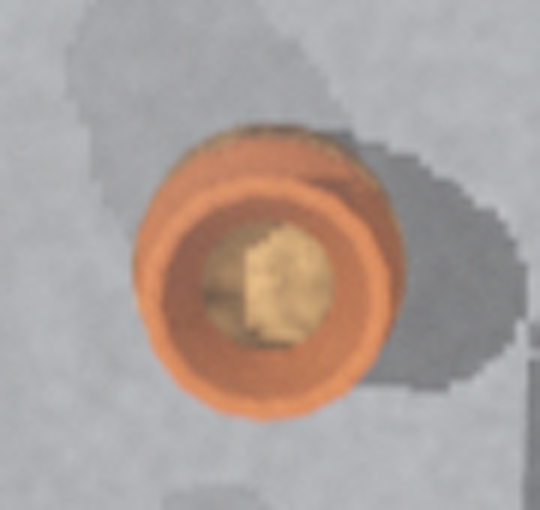

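Emit:
drive_tool(motion=[[[5,-8,0],-0.007,87],[[5,-8,0],-0.007,87],[[5,-8,0],-0.007,87]])

```text
time: 2.15
eef_pos: [0.4651, -0.0, 0.218]
eef_rot: [-3.141, 0.0, -0.004]
ft_force: [-0.1, -0.3, -0.2]
finger_gap: 0.999
```

```bash
python3 -c "
from h import *
go(.465,.002,.038,0,True)"
```

```text
t 2.15 pos [ 0.4651 -0.      0.218 ] yaw -0.0043 gap 86.9 -> shift [ -0.   -2.  198.7] spin -0.004 rows>= 4.0
```

Emit:
drive_tool(motion=[[[0,-2,45],0,87],[[0,-2,90],0,87],[[0,-2,135],0,87],[[0,-2,170],0,87],[[0,-2,190],0,87],[[0,-2,199],0,87],[[0,-2,199],0,87],[[0,-2,199],0,87]])

```text
time: 2.95
eef_pos: [0.4656, 0.0025, 0.0201]
eef_rot: [3.142, -0.001, -0.004]
ft_force: [-0.2, -0.9, 0.7]
finger_gap: 0.999
```

Emit:
drive_tool(motion=[[[0,0,0],0,60],[[0,0,0],0,52],[[0,0,0],0,44],[[0,0,0],0,40],[[0,0,0],0,40],[[0,0,0],0,40]], newtons=15)

```text
time: 3.55
eef_pos: [0.4649, 0.0027, 0.0192]
eef_rot: [3.142, -0.0, -0.003]
ft_force: [1.0, -0.2, 1.0]
finger_gap: 0.554
```

Gripped at 48.2 mm, which matches the vase's belly. Lifting now.

Emit:
drive_tool(motion=[[[0,0,-10],0,40],[[0,0,-30],0,40],[[0,0,-65],0,40],[[0,0,-100],0,40],[[0,0,-130],0,40],[[0,0,-140],0,40],[[0,0,-140],0,40]])

```text
time: 4.25
eef_pos: [0.4657, 0.0028, 0.1607]
eef_rot: [3.141, -0.003, -0.003]
ft_force: [0.1, -0.3, -0.7]
finger_gap: 0.56
```

```bash
python3 -c "
from h import *
go(.4949,-.3072,.16,.456)"
```

```text
t 4.25 pos [0.4657 0.0028 0.1607] yaw -0.0032 gap 48.7 -> shift [ 30.2 309.9   0.9] spin -0.459 rows>= 6.2
```

Moving across at a moderate pace.

Emit:
drive_tool(motion=[[[2,20,0],-0.03,40],[[6,55,0],-0.09,40],[[10,100,0],-0.16,40],[[15,145,0],-0.23,40],[[20,190,0],-0.3,40],[[24,235,0],-0.36,40],[[27,270,0],-0.41,40],[[29,295,0],-0.44,40]])

```text
time: 5.05
eef_pos: [0.4914, -0.2949, 0.1567]
eef_rot: [-3.139, 0.002, 0.436]
ft_force: [0.1, 0.7, -0.6]
finger_gap: 0.553
```

Emit:
drive_tool(motion=[[[0,0,0],0,40],[[0,0,0],0,40],[[0,0,0],0,40]])

```text
time: 5.35
eef_pos: [0.4927, -0.2907, 0.158]
eef_rot: [-3.14, 0.001, 0.438]
ft_force: [0.4, 0.3, 0.1]
finger_gap: 0.554
```

```bash
python3 -c "
from h import *
go(.4949,-.3072,.0252,.456)
look('w3')"
```

```text
t 5.35 pos [ 0.4927 -0.2907  0.158 ] yaw 0.4381 gap 48.2 -> shift [ -4.9  16.1 132.8] spin -0.018 rows>= 2.7
```

View pics/w3.png

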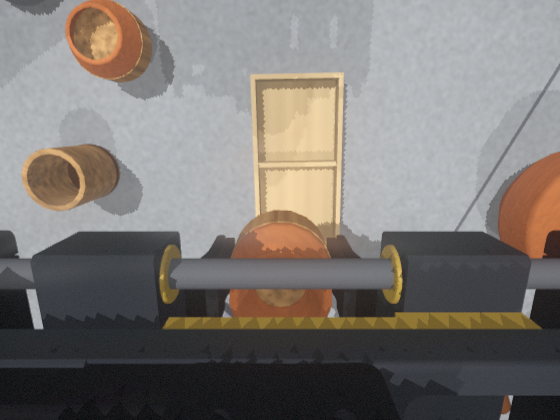

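The vase is held upright at (280,265). The tray's divider is at row 164 and its near compartment lies just ahead, as the measurements predict. I'll align and lower.

Emit:
drive_tool(motion=[[[-5,16,0],-0.018,40],[[-5,16,25],-0.018,40],[[-5,16,60],-0.018,40],[[-5,16,85],-0.018,40],[[-5,16,105],-0.018,40],[[-5,16,110],-0.018,40],[[-5,16,110],-0.018,40]])

```text
time: 6.1
eef_pos: [0.495, -0.308, 0.0488]
eef_rot: [-3.14, 0.001, 0.456]
ft_force: [-1.0, -0.1, -0.3]
finger_gap: 0.556
```

```bash
python3 -c "
from h import *
go(.4949,-.3072,.0245,.456)
im=arm.camera('scene');cv2.imwrite('pics/s3.png',cv2.resize(im[90:220,120:320],None,fx=3.5,fy=3.5))"
```

```text
t 6.1 pos [ 0.495  -0.308   0.0488] yaw 0.4559 gap 48.3 -> shift [ 0.3 -0.7 24.3] spin -0.0 rows>= 0.5
```

View pics/s3.png

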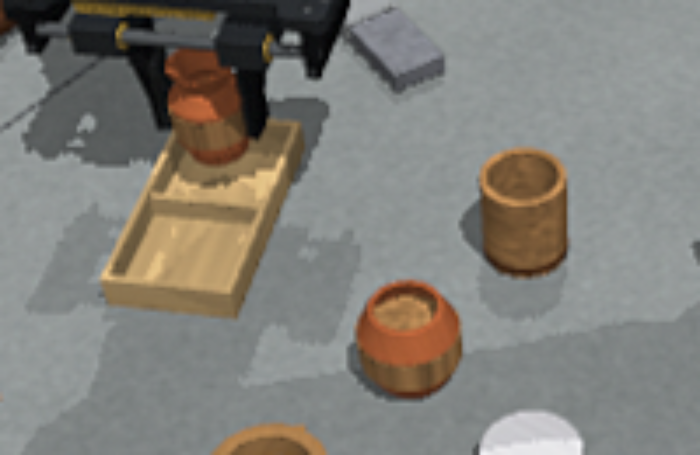

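Emit:
drive_tool(motion=[[[0,-1,10],0,40],[[0,-1,18],0,40],[[0,-1,22],0,40],[[0,-1,24],0,40],[[0,-1,24],0,40],[[0,-1,24],0,40]])

```text
time: 6.75
eef_pos: [0.4948, -0.3082, 0.0253]
eef_rot: [3.141, -0.0, 0.455]
ft_force: [-0.2, -0.3, -0.7]
finger_gap: 0.557
```

Emit:
drive_tool(motion=[[[0,0,1],0,40],[[0,0,1],0,40],[[0,0,1],0,52],[[0,0,1],0,60],[[0,0,1],0,68],[[0,0,1],0,74],[[0,0,1],0,74],[[0,0,1],0,74]])

```text
time: 7.55
eef_pos: [0.4947, -0.3081, 0.0241]
eef_rot: [3.142, -0.0, 0.455]
ft_force: [0.2, 0.1, -0.6]
finger_gap: 0.839
```

Emit:
drive_tool(motion=[[[0,0,-20],0,76],[[0,0,-60],0,80],[[0,0,-110],0,87],[[0,0,-160],0,87],[[0,0,-180],0,87],[[0,0,-180],0,87],[[-60,0,-200],0,87],[[-60,0,-200],0,87]])

```text
time: 8.35
eef_pos: [0.4373, -0.337, 0.2243]
eef_rot: [3.141, 0.002, 0.451]
ft_force: [-0.3, -0.5, -0.3]
finger_gap: 1.0
```

```bash
python3 -c "
from h import *
look('w4')
go(.556,.106,.20,0)
im=arm.camera('scene');cv2.imwrite('pics/s4.png',cv2.resize(im[90:220,120:320],None,fx=3.5,fy=3.5))"
```

```text
t 8.4 pos [ 0.4369 -0.3377  0.2247] yaw 0.4496 gap 86.6 -> shift [ 300.1 -347.8   23.8] spin 0.45 rows>= 9.2
```

View pics/w4.png

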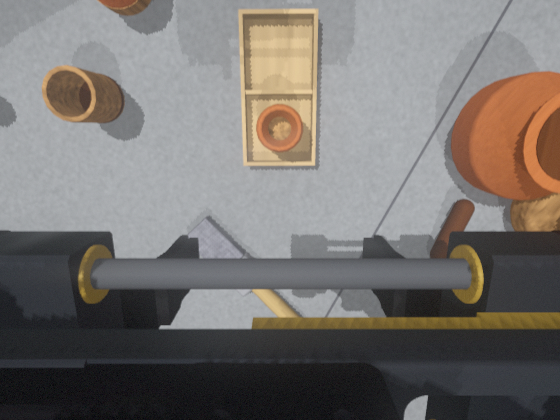

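View pics/s4.png

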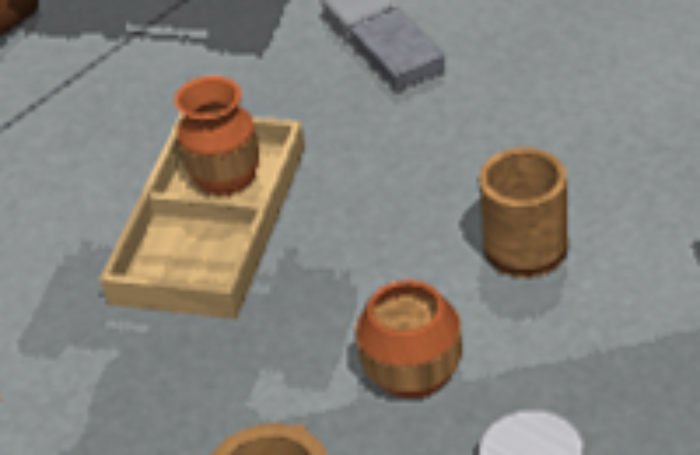

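The vase stands upright in the near compartment, with its rim at (280,128) and walls clear all round. Next is the small stopper.

Emit:
drive_tool(motion=[[[300,-348,24],0.45,70],[[300,-348,24],0.45,70],[[300,-348,24],0.45,70],[[300,-348,24],0.45,70],[[300,-348,24],0.45,70],[[300,-348,24],0.45,70],[[300,-348,24],0.45,70],[[300,-348,24],0.45,70]])

```text
time: 9.25
eef_pos: [0.5392, 0.0434, 0.2029]
eef_rot: [-3.141, 0.001, 0.006]
ft_force: [0.9, -0.9, 0.7]
finger_gap: 0.8
```

```bash
python3 -c "
from h import *
go(.546,.106,.2,0)"
```

```text
t 9.25 pos [0.5392 0.0434 0.2029] yaw 0.0057 gap 69.6 -> shift [  7.2 -62.6   3. ] spin 0.006 rows>= 1.3
```

Emit:
drive_tool(motion=[[[7,-62,3],0.006,70],[[7,-62,3],0.006,70],[[7,-62,3],0.006,70],[[7,-62,3],0.006,70],[[7,-62,3],0.006,70]])

```text
time: 9.75
eef_pos: [0.546, 0.1004, 0.2005]
eef_rot: [3.141, 0.001, -0.004]
ft_force: [-0.7, 0.5, -0.3]
finger_gap: 0.808
```

```bash
python3 -c "
from h import *
im,p=look('w5')
print(p)
m=mask(im,80);k,l,st,ce=cv2.connectedComponentsWithStats(m);
for i in range(1,k):
    if st[i,4]>400 and st[i,1]<230: print(st[i],ce[i].round(1),cast('wrist',[ce[i]],.03,p)[0].round(4))
go(.556,.106,.034,0,True)"
```

```text
(array([0.54597435, 0.10041719, 0.20050886]), array([ 3.14099834e+00,  5.82241799e-04, -3.50351092e-03]))
[ 365   13   63   62 2899] [396.9  43.9] [ 0.6861 -0.0095  0.03  ]
[ 222   24   68   75 3966] [255.4  60.8] [0.6719 0.1231 0.03  ]
[ 457   31   78   86 2982] [497.   68.7] [ 0.6642 -0.1066  0.03  ]
[    9   117   166   187 11738] [ 93.2 198.7] [0.5389 0.2957 0.03  ]
[ 448  155   71   58 3192] [482.6 183. ] [ 0.5541 -0.1094  0.03  ]
[260 169  30  31 701] [274.6 184.5] [0.5533 0.1059 0.03  ]
t 9.8 pos [0.546  0.1004 0.2007] yaw -0.0038 gap 70.0 -> shift [ 10.   -5.7 185.4] spin -0.004 rows>= 3.7
```

View pics/w5.png

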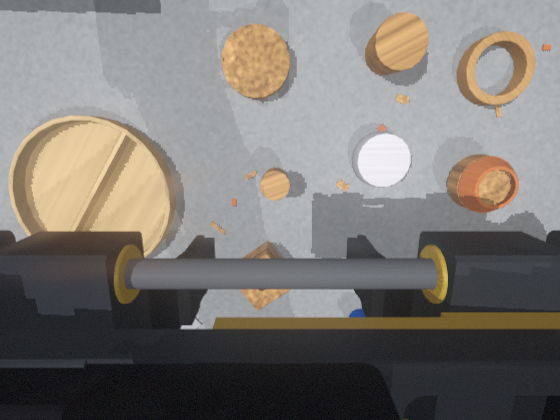

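The small plain stopper is at (275,184) beneath the hand, the box is behind at (264,275), and the jaws' path is clear. Descending.

Emit:
drive_tool(motion=[[[9,-6,30],0,70],[[9,-6,75],0,70],[[9,-6,120],0,70],[[9,-6,155],0,70],[[9,-6,178],0,70],[[9,-6,185],0,70],[[9,-6,185],0,70],[[9,-6,185],0,70]])

```text
time: 10.6
eef_pos: [0.556, 0.108, 0.0173]
eef_rot: [-3.141, -0.002, -0.002]
ft_force: [0.1, 0.4, 1.0]
finger_gap: 0.808
```

Emit:
drive_tool(motion=[[[0,0,0],0,50],[[0,0,0],0,40],[[0,0,0],0,33],[[0,0,0],0,27],[[0,0,0],0,25],[[0,0,0],0,25]], newtons=10)

```text
time: 11.2
eef_pos: [0.5549, 0.1082, 0.0159]
eef_rot: [-3.142, -0.0, -0.001]
ft_force: [-0.0, -0.6, -0.6]
finger_gap: 0.353
```

Emit:
drive_tool(motion=[[[0,0,-10],0,25],[[0,0,-30],0,25],[[0,0,-65],0,25],[[0,0,-100],0,25],[[0,0,-130],0,25],[[0,0,-144],0,25],[[0,0,-144],0,25]])

```text
time: 11.9
eef_pos: [0.5561, 0.1085, 0.1621]
eef_rot: [-3.141, -0.004, -0.001]
ft_force: [0.5, 0.9, -1.4]
finger_gap: 0.343
```

```bash
python3 -c "
from h import *
go(.5631,-.2738,.16,.456)"
```

```text
t 11.9 pos [0.5561 0.1085 0.1621] yaw -0.0013 gap 29.9 -> shift [  7.5 382.3   2. ] spin -0.457 rows>= 7.6
```

Emit:
drive_tool(motion=[[[0,25,0],-0.03,25],[[1,70,0],-0.09,25],[[2,120,0],-0.15,25],[[3,170,0],-0.21,25],[[4,220,0],-0.27,25],[[5,270,0],-0.33,25],[[6,315,0],-0.38,25],[[7,350,0],-0.42,25]])

```text
time: 12.7
eef_pos: [0.5598, -0.2452, 0.1576]
eef_rot: [-3.14, 0.003, 0.418]
ft_force: [-0.4, 0.5, -0.6]
finger_gap: 0.342
```

Emit:
drive_tool(motion=[[[13,28,0],-0.037,25],[[13,28,0],-0.037,25],[[13,28,0],-0.037,25],[[13,28,0],-0.037,25]])

```text
time: 13.1
eef_pos: [0.5842, -0.2607, 0.1587]
eef_rot: [-3.14, 0.001, 0.457]
ft_force: [0.3, 0.7, -0.7]
finger_gap: 0.34
```

```bash
python3 -c "
from h import *
go(.5631,-.2738,.0209,.456)
im,p=look('w6');print(arm.observe()['joint_pos'].round(2))"
```

```text
t 13.1 pos [ 0.5842 -0.2607  0.1587] yaw 0.4568 gap 29.6 -> shift [-24.5   2.7 137.8] spin 0.001 rows>= 2.8
[ 0.68  0.39 -0.43  1.55  0.17  1.24 -0.89]
```

View pics/w6.png

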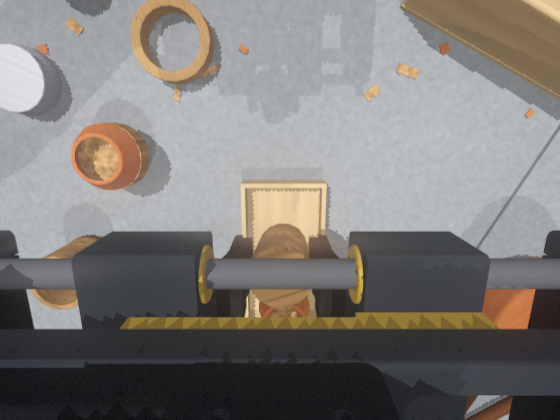

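The stopper is held upright, with the far compartment just ahead (far wall at row 185). The hand is 24 mm too far forward, so I'll correct that and then lower.

Emit:
drive_tool(motion=[[[-24,3,0],0,25],[[-24,3,0],0,25],[[-24,3,30],0,25],[[-24,3,65],0,25],[[-24,3,90],0,25],[[-24,3,105],0,25],[[-24,3,110],0,25],[[-24,3,110],0,25]])

```text
time: 13.95
eef_pos: [0.5648, -0.275, 0.0501]
eef_rot: [-3.141, -0.0, 0.456]
ft_force: [0.1, -1.1, -0.7]
finger_gap: 0.342
```

```bash
python3 -c "
from h import *
go(.5631,-.2738,.0209,.456)
im=arm.camera('scene');cv2.imwrite('pics/s6.png',cv2.resize(im[90:220,120:320],None,fx=3.5,fy=3.5))"
```

```text
t 13.95 pos [ 0.5648 -0.275   0.0501] yaw 0.4562 gap 29.7 -> shift [-1.  -1.8 29.2] spin 0.0 rows>= 0.6
```

View pics/s6.png

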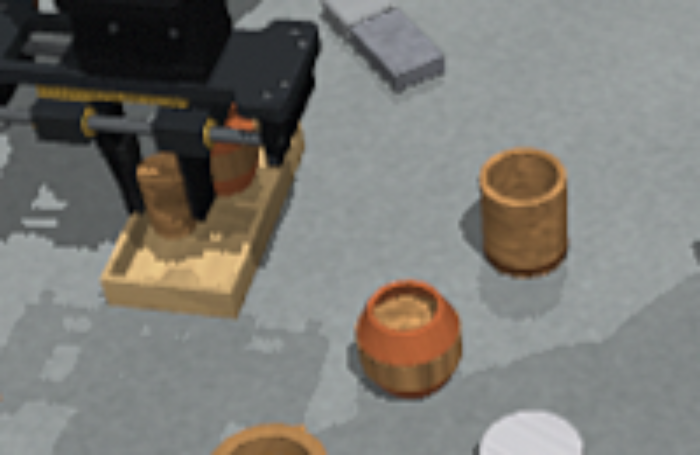

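Emit:
drive_tool(motion=[[[-1,-2,12],0,25],[[-1,-2,22],0,25],[[-1,-2,27],0,25],[[-1,-2,29],0,25],[[-1,-2,29],0,25],[[-1,-2,29],0,25]])

```text
time: 14.6
eef_pos: [0.563, -0.2741, 0.0211]
eef_rot: [3.141, -0.0, 0.456]
ft_force: [0.3, 0.2, -0.8]
finger_gap: 0.342
```

Emit:
drive_tool(motion=[[[0,0,0],0,32],[[0,0,0],0,35],[[0,0,0],0,38],[[0,0,0],0,38],[[0,0,0],0,38],[[0,0,-8],0,40],[[0,0,-20],0,44]])

```text
time: 15.3
eef_pos: [0.5623, -0.2738, 0.0411]
eef_rot: [-3.141, 0.001, 0.456]
ft_force: [0.1, -0.3, -0.7]
finger_gap: 0.478
```

Emit:
drive_tool(motion=[[[0,0,-30],0,60],[[0,0,-80],0,87],[[0,0,-130],0,87],[[0,0,-170],0,87],[[-60,0,-190],0,87],[[-120,0,-190],0,87],[[-120,0,-190],0,87],[[-120,0,-190],0,87]])

```text
time: 16.1
eef_pos: [0.4519, -0.3298, 0.2328]
eef_rot: [3.139, 0.001, 0.45]
ft_force: [-0.4, -0.1, -0.5]
finger_gap: 0.996
```

```bash
python3 -c "
from h import *
look('w7')
go(.5535,-.108,.20,0)"
```

```text
t 16.15 pos [ 0.454  -0.328   0.2325] yaw 0.4529 gap 86.6 -> shift [ 185.7 -154.4   32.3] spin 0.453 rows>= 4.9
```

View pics/w7.png

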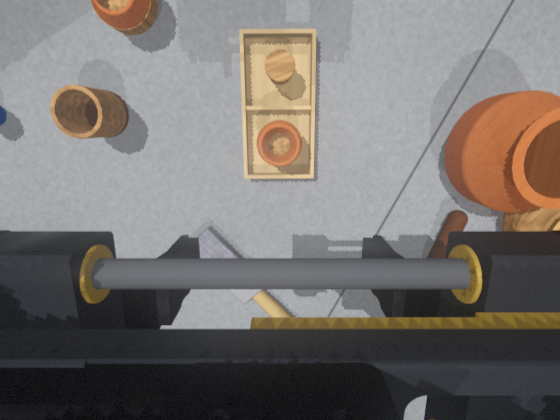

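The rectangular set is complete, with the stopper at (280,66) and the vase at (279,144), both upright and one per compartment. Next is the pot.

Emit:
drive_tool(motion=[[[178,-154,32],0.453,87],[[178,-154,32],0.453,87],[[178,-154,32],0.453,87],[[178,-154,32],0.453,87],[[178,-154,32],0.453,87],[[178,-154,32],0.453,87],[[178,-154,32],0.453,87],[[178,-154,32],0.453,87]])

```text
time: 16.95
eef_pos: [0.5473, -0.1104, 0.1991]
eef_rot: [3.142, -0.0, 0.003]
ft_force: [-0.8, -0.2, 0.2]
finger_gap: 0.993
```

```bash
python3 -c "
from h import *
im,p=look('w8')
print(p)
m=mask(im,80);k,l,st,ce=cv2.connectedComponentsWithStats(m);
for i in range(1,k):
    if st[i,4]>400 and st[i,1]<230: print(st[i],ce[i].round(1),cast('wrist',[ce[i]],.03,p)[0].round(4))
go(.5535,-.1085,.028,0,True)"
```

```text
(array([ 0.54729115, -0.1104293 ,  0.19914726]), array([ 3.14150451e+00, -1.37929881e-04,  3.02949084e-03]))
[ 136   14   63   62 2862] [166.4  45.1] [ 0.6862 -0.0042  0.03  ]
[   6   24   79   75 4551] [45.1 61.8] [0.6714 0.1113 0.03  ]
[ 253   34   74   73 1963] [287.8  68.3] [ 0.6664 -0.1175  0.03  ]
[ 385  131  111  127 6843] [441.9 199. ] [ 0.5402 -0.2793  0.03  ]
[ 250  157   57   58 2598] [278.  185.8] [ 0.5536 -0.1084  0.03  ]
t 17.0 pos [ 0.5471 -0.1111  0.1991] yaw 0.0017 gap 87.0 -> shift [  6.4  -2.6 189.8] spin 0.002 rows>= 3.8
```

View pics/w8.png

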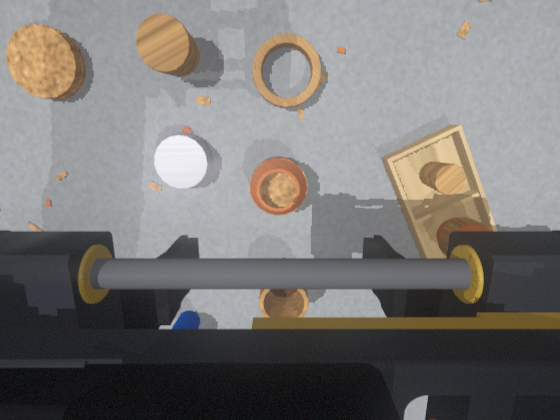

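The pot is at (278,186), centred under the hand, with the lid at (181,161) clear of the left finger and the cup behind at (284,300). Descending.

Emit:
drive_tool(motion=[[[6,-2,35],0,87],[[6,-2,80],0,87],[[6,-2,125],0,87],[[6,-2,160],0,87],[[6,-2,180],0,87],[[6,-2,189],0,87],[[6,-2,189],0,87],[[6,-2,189],0,87]])

```text
time: 17.8
eef_pos: [0.5539, -0.1088, 0.0111]
eef_rot: [3.141, -0.002, 0.002]
ft_force: [0.9, -0.1, 0.0]
finger_gap: 1.002
```

Emit:
drive_tool(motion=[[[0,0,0],0,72],[[0,0,0],0,62],[[0,0,0],0,54],[[0,0,0],0,50],[[0,0,0],0,50],[[0,0,0],0,50]], newtons=15)

```text
time: 18.4
eef_pos: [0.5532, -0.1082, 0.0102]
eef_rot: [3.142, -0.0, 0.003]
ft_force: [-0.8, -0.3, 1.9]
finger_gap: 0.67
```

Emit:
drive_tool(motion=[[[0,0,-10],0,50],[[0,0,-30],0,50],[[0,0,-65],0,50],[[0,0,-100],0,50],[[0,0,-130],0,50],[[0,0,-150],0,50],[[0,0,-150],0,50],[[0,0,-150],0,50]])

```text
time: 19.2
eef_pos: [0.5529, -0.1082, 0.1598]
eef_rot: [3.141, -0.0, 0.003]
ft_force: [-0.2, -0.2, -1.6]
finger_gap: 0.667
```

```bash
python3 -c "
from h import *
# round tray from w5 wrist view
im=cv2.imread('pics/w5.png');p=(np.array([0.54597435,0.10041719,0.20050886]),np.array([3.141,5.8e-4,-.0035]))
cv2.imwrite('pics/w5c.png',cv2.resize(im[105:260,0:190],None,fx=4,fy=3.8,interpolation=2))
m=mask(im,60);k,l,st,ce=cv2.connectedComponentsWithStats(m);i=l[200,60]
cs,_=cv2.findContours((l==i).astype(np.uint8),0,1);c=max(cs,key=cv2.contourArea)[:,0]
c=c[(c[:,1]<190)];P=cast('wrist',c,.022,p)[:,:2]
A=np.c_[2*P,np.ones(len(P))];
for _ in range(4):
    s=np.linalg.lstsq(A,(P**2).sum(1),rcond=None)[0];r=np.sqrt(s[2]+s[0]**2+s[1]**2);e=abs(np.hypot(*(P-s[:2]).T)-r);print(s[:2].round(4),r.round(4),len(P));k_=e<2*e.std()+.0005;P=P[k_];A=A[k_]
go(.513,.272,.16,.97)
"
```

```text
[0.534  0.3001] 0.0897 227
[0.5338 0.3   ] 0.0898 216
[0.5338 0.3   ] 0.0899 205
[0.5339 0.3   ] 0.0898 199
t 19.2 pos [ 0.5529 -0.1082  0.1598] yaw 0.0027 gap 58.0 -> shift [-3.890e+01 -3.803e+02 -2.000e-01] spin -0.967 rows>= 7.6
```

View pics/w5c.png

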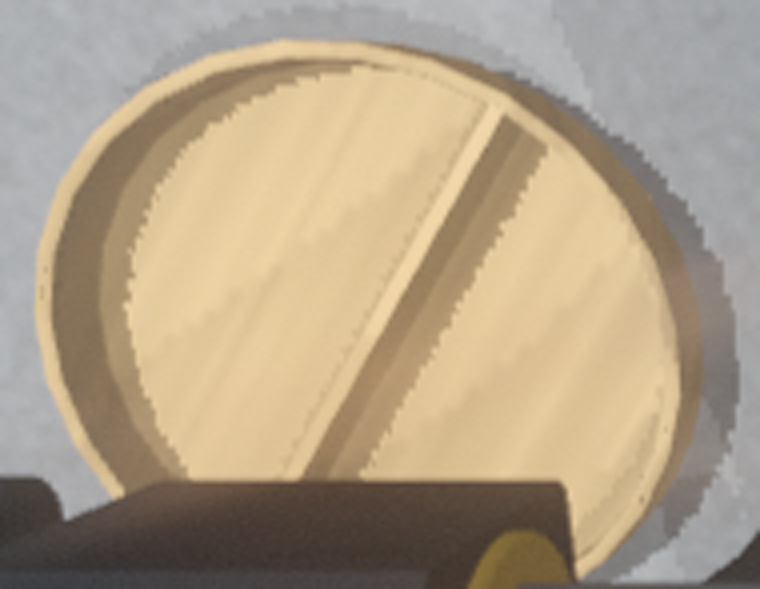

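The pot is gripped at 58 mm. I'll carry it to a pose short of the round tray and look again, because the earlier fit included the tray's outer wall.

```bash
python3 -c "
from h import *
go(.475,.213,.24,.97)
"
```

```text
t 19.2 pos [ 0.5529 -0.1082  0.1598] yaw 0.0027 gap 58.0 -> shift [ -77.  -321.4  -80.2] spin -0.967 rows>= 6.8
```

Emit:
drive_tool(motion=[[[-5,-20,-10],-0.06,50],[[-13,-55,-20],-0.17,50],[[-23,-95,-30],-0.29,50],[[-33,-140,-40],-0.42,50],[[-44,-185,-50],-0.55,50],[[-55,-230,-60],-0.69,50],[[-65,-270,-70],-0.81,50],[[-73,-305,-78],-0.91,50]])

```text
time: 20.0
eef_pos: [0.4776, 0.1986, 0.2372]
eef_rot: [-3.14, 0.001, 0.919]
ft_force: [0.3, 0.9, -1.4]
finger_gap: 0.662
```

Emit:
drive_tool(motion=[[[-15,-8,-2],-0.06,50],[[-15,-8,-2],-0.06,50],[[-15,-8,-2],-0.06,50],[[-15,-8,-2],-0.06,50]])

```text
time: 20.4
eef_pos: [0.4641, 0.1886, 0.2391]
eef_rot: [-3.141, 0.001, 0.97]
ft_force: [0.1, 0.1, -1.5]
finger_gap: 0.661
```

```bash
python3 -c "
from h import *
go(.475,.213,.24,.97)
im,p=look('w9');print(p)
"
```

```text
t 20.4 pos [0.4641 0.1886 0.2391] yaw 0.9698 gap 57.5 -> shift [26.3 -4.8 -0.9] spin -0.0 rows>= 0.5
(array([0.46409616, 0.18861372, 0.239138  ]), array([-3.14086099e+00,  7.54815479e-04,  9.69785549e-01]))
```

View pics/w9.png

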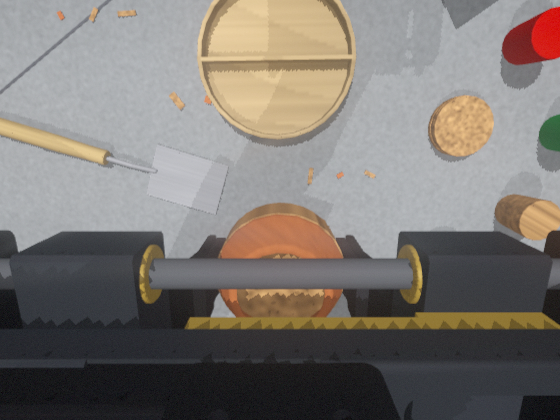

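```bash
python3 - <<'E'
from h import *
im=cv2.imread("pics/w9.png");p=(np.array([0.46409616,0.18861372,0.239138]),np.array([-3.14086,7.5e-4,.969786]))
cv2.imwrite("pics/w9c.png",cv2.resize(im[0:145,185:370],None,fx=4,fy=4,interpolation=2))
a=cast("wrist",[(203,58),(352,57)],.022,p)[:,:2];print(a,a.mean(0),np.hypot(*(a[1]-a[0])),np.degrees(np.arctan2(*(a[0]-a[1])[::-1])))
E
```

```text
[[0.47255806 0.34853033]
 [0.60533214 0.25872491]] [0.5389451  0.30362762] 0.16029338268095694 145.92645886396704
```

View pics/w9c.png

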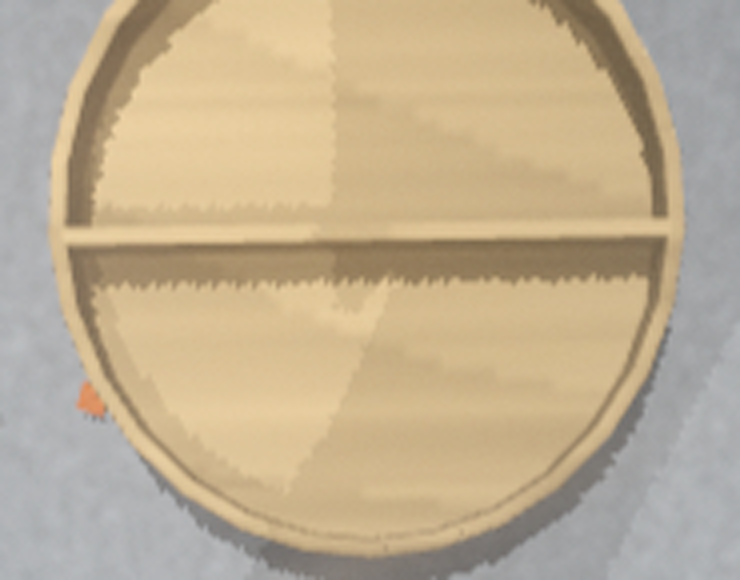

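```bash
python3 - <<'E'
from h import *
p=(np.array([0.46409616,0.18861372,0.239138]),np.array([-3.14086,7.5e-4,.969786]))
a=cast("wrist",[(201.3,59.2),(352.5,57),(278.7,138),(185+50/4,56),(185+684/4,56)],.022,p)[:,:2]
d=a[0]-a[1];c=a[:2].mean(0);print(c,np.hypot(*d),np.degrees(np.arctan2(d[1],d[0])),"dist bottom",np.hypot(*(a[2]-c)),"outer",(a[3]+a[4])/2,np.hypot(*(a[3]-a[4])))
c=(c+[.537,.303])/2;n=np.array([-d[1],d[0]])/np.hypot(*d);print(c,c+.04*n,c-.04*n,"yaw",np.arctan2(-n[1],-n[0]))
go(.517,.269,.16,.97)
E
```

```text
[0.53804496 0.30352067] 0.16274376878179175 146.34159143432072 dist bottom 0.08414347638531144 outer [0.539145   0.30529568] 0.17033116767024772
[0.53752248 0.30326033] [0.51535287 0.26996607] [0.5596921 0.3365546] yaw 0.9833462763423306
t 20.45 pos [0.4641 0.1888 0.2393] yaw 0.9702 gap 57.6 -> shift [96.1 -1.7 79.2] spin 0.0 rows>= 2.5
```

The round tray's centre is about (0.5375, 0.303), and two views agree within 1.5 mm. The pot's target is (0.515, 0.270).

```bash
python3 -c "
from h import *
go(.5153,.27,.045,.98)
"
```

```text
t 20.45 pos [0.4641 0.1888 0.2393] yaw 0.9702 gap 57.6 -> shift [ 96.   -3.6 194.2] spin -0.01 rows>= 4.3
```

Emit:
drive_tool(motion=[[[20,-1,10],-0.01,50],[[50,-2,40],-0.01,50],[[80,-3,75],-0.01,50],[[96,-4,110],-0.01,50],[[96,-4,145],-0.01,50],[[96,-4,175],-0.01,50],[[96,-4,190],-0.01,50],[[96,-4,194],-0.01,50]])

```text
time: 21.25
eef_pos: [0.5138, 0.2704, 0.0441]
eef_rot: [-3.14, 0.002, 0.982]
ft_force: [0.2, -0.2, -0.7]
finger_gap: 0.664
```

Emit:
drive_tool(motion=[[[0,0,0],0,50],[[0,0,0],0,50]])

```text
time: 21.45
eef_pos: [0.5155, 0.2716, 0.0475]
eef_rot: [3.14, -0.002, 0.982]
ft_force: [1.4, 0.1, -1.4]
finger_gap: 0.665
```

```bash
python3 -c "
from h import *
go(.5153,.27,.0155,.98)
im=arm.camera('scene');cv2.imwrite('pics/s9.png',cv2.resize(im[200:360,340:540],None,fx=3.5,fy=3.5))"
```

```text
t 21.45 pos [0.5155 0.2716 0.0475] yaw 0.9822 gap 57.9 -> shift [-1.5  0.7 32. ] spin 0.002 rows>= 0.6
```

View pics/s9.png

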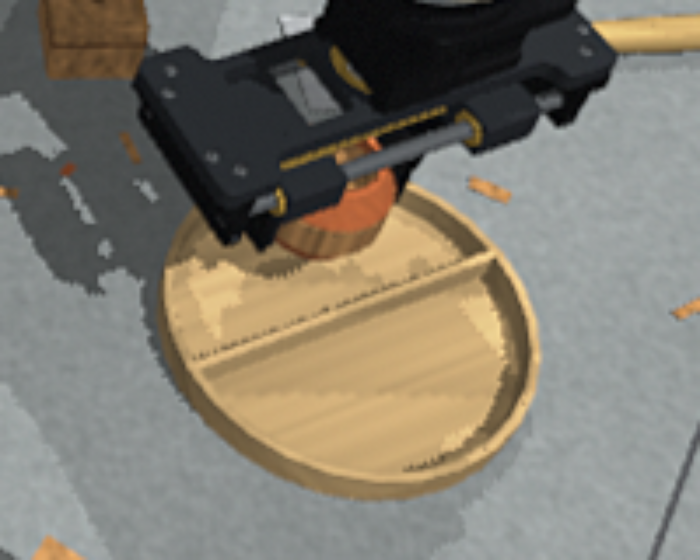

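The pot hangs level over the near half of the tray. Lowering.

Emit:
drive_tool(motion=[[[-1,1,12],0,50],[[-1,1,22],0,50],[[-1,1,28],0,50],[[-1,1,31],0,50],[[-1,1,31],0,50],[[-1,1,31],0,50]])

```text
time: 22.1
eef_pos: [0.5146, 0.2699, 0.0148]
eef_rot: [-3.141, 0.0, 0.983]
ft_force: [-0.3, -0.3, -0.1]
finger_gap: 0.667
```

```bash
python3 -c "
from h import *
go(.5153,.27,.0155,.98);print(arm.observe()['ft_force'])"
```

```text
t 22.1 pos [0.5146 0.2699 0.0148] yaw 0.9829 gap 58.1 -> shift [ 0.5  0.5 -0.7] spin 0.003 rows>= 0.0
[-0.27880762 -0.34289635 -0.0548043 ]
```

Touching the floor. I'll release, rise, and move to where I can see both this tray and the big stopper.

Emit:
drive_tool(motion=[[[0,0,0],0,62],[[0,0,0],0,70],[[0,0,0],0,76],[[0,0,0],0,76],[[0,0,0],0,76],[[0,0,-15],0,78],[[0,0,-50],0,87],[[0,0,-100],0,87]])

```text
time: 22.9
eef_pos: [0.5133, 0.2691, 0.1151]
eef_rot: [-3.139, 0.003, 0.983]
ft_force: [2.2, 0.1, -0.2]
finger_gap: 0.976
```

Emit:
drive_tool(motion=[[[0,0,-50],0,87],[[0,0,-100],0,87],[[-50,0,-130],0,87],[[-90,0,-130],0,87],[[-90,0,-130],0,87],[[-90,0,-130],0,87]])

```text
time: 23.5
eef_pos: [0.4649, 0.1941, 0.2463]
eef_rot: [3.139, -0.001, 0.981]
ft_force: [0.2, 0.6, 0.4]
finger_gap: 0.997
```

```bash
python3 -c "
from h import *
look('w10')
go(.675,-.006,.2,0)"
```

```text
t 23.55 pos [0.465  0.1951 0.2459] yaw 0.9824 gap 86.9 -> shift [-50.8 286.3  46.3] spin 0.982 rows>= 6.5
```

View pics/w10.png

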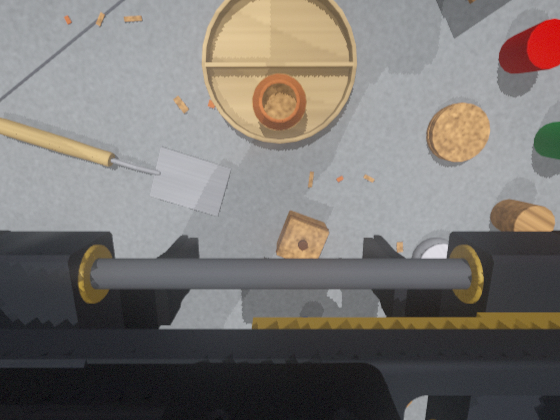

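The pot stands upright in the near half at (279,102), clear of the divider and wall. Last is the big plain stopper at (525,217); green and red are left alone.

Emit:
drive_tool(motion=[[[-51,286,46],0.982,87],[[-51,286,46],0.982,87],[[-51,286,46],0.982,87],[[-51,286,46],0.982,87],[[-51,286,46],0.982,87],[[-51,286,46],0.982,87],[[-51,286,46],0.982,87],[[-51,286,46],0.982,87]])

```text
time: 24.35
eef_pos: [0.6752, -0.0052, 0.1968]
eef_rot: [-3.14, 0.003, -0.0]
ft_force: [-0.3, 0.7, -0.8]
finger_gap: 0.998
```

Emit:
drive_tool(motion=[[[0,0,0],0,87]])

```text
time: 24.45
eef_pos: [0.6745, -0.0035, 0.1984]
eef_rot: [-3.14, 0.001, 0.006]
ft_force: [-0.3, 0.3, -0.2]
finger_gap: 1.002
```

```bash
python3 -c "
from h import *
im,p=look('w11')
print(p)
m=mask(im,80);k,l,st,ce=cv2.connectedComponentsWithStats(m);
for i in range(1,k):
    if st[i,4]>400 and st[i,1]<230: print(st[i],ce[i].round(1),cast('wrist',[ce[i]],.034,p)[0].round(4))
go(.6855,-.0065,.03,0,True)"
```

```text
(array([ 0.67449572, -0.00352988,  0.19838517]), array([-3.13999936e+00,  9.27783198e-04,  6.47267390e-03]))
[   0    0   43  135 3995] [15.5 72.2] [0.7876 0.2452 0.034 ]
[  70   59   71   56 3042] [103.8  88. ] [0.7742 0.1642 0.034 ]
[ 196   66   53   54 2274] [221.9  93. ] [0.7705 0.0525 0.034 ]
[ 131  157   64   63 3094] [161.9 187.7] [0.6787 0.1171 0.034 ]
[ 260  161   49   49 1789] [283.9 185.2] [ 0.6821 -0.0072  0.034 ]
[ 351  166   67   68 1819] [384.8 197.2] [ 0.6704 -0.1108  0.034 ]
t 24.5 pos [ 0.6744 -0.0037  0.1988] yaw 0.0063 gap 87.5 -> shift [ 11.2   3.1 187.5] spin 0.006 rows>= 3.8
```

View pics/w11.png

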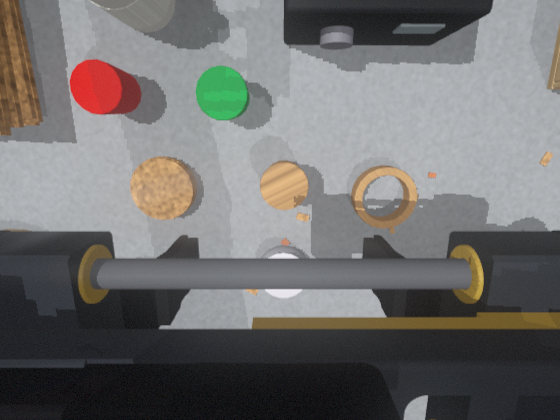

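The big cork stopper is at (284,185). The coaster at (162,188) and ring at (385,197) are clear of both fingers.

Emit:
drive_tool(motion=[[[10,3,35],0.006,87],[[10,3,80],0.006,87],[[10,3,125],0.006,87],[[10,3,160],0.006,87],[[10,3,180],0.006,87],[[10,3,187],0.006,87],[[10,3,187],0.006,87],[[10,3,187],0.006,87]])

```text
time: 25.3
eef_pos: [0.6855, -0.0084, 0.0137]
eef_rot: [-3.141, -0.002, -0.004]
ft_force: [-0.2, -0.1, -0.4]
finger_gap: 1.0
```

Emit:
drive_tool(motion=[[[0,0,0],0,65],[[0,0,0],0,54],[[0,0,0],0,46],[[0,0,0],0,40],[[0,0,0],0,38],[[0,0,0],0,38]], newtons=12)

```text
time: 25.9
eef_pos: [0.6845, -0.0091, 0.012]
eef_rot: [-3.141, -0.0, -0.005]
ft_force: [0.4, -0.3, -0.2]
finger_gap: 0.539
```

Emit:
drive_tool(motion=[[[0,0,-10],0,38],[[0,0,-30],0,38],[[0,0,-65],0,38],[[0,0,-100],0,38],[[0,0,-130],0,38],[[0,0,-150],0,38],[[0,0,-160],0,38],[[0,0,-160],0,38]])

```text
time: 26.7
eef_pos: [0.6851, -0.009, 0.1736]
eef_rot: [-3.142, -0.003, -0.005]
ft_force: [0.1, -0.1, -0.7]
finger_gap: 0.531
```

```bash
python3 -c "
from h import *
go(.5597,.3365,.19,.98)
im=arm.camera('scene');cv2.imwrite('pics/s12.png',im)"
```

```text
t 26.7 pos [ 0.6851 -0.009   0.1736] yaw -0.0053 gap 46.2 -> shift [-127.2 -344.8  -16.7] spin -0.985 rows>= 7.4
```

View pics/s12.png

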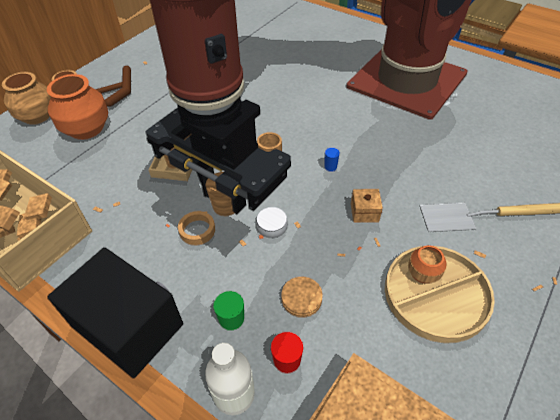

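The stopper is lifted, gripped at 46 mm, with the pot in the round tray at (428,262). Carrying it over.

Emit:
drive_tool(motion=[[[-7,-20,-3],-0.06,38],[[-20,-55,-6],-0.17,38],[[-35,-95,-9],-0.29,38],[[-51,-140,-12],-0.42,38],[[-68,-185,-14],-0.55,38],[[-85,-230,-16],-0.69,38],[[-100,-272,-17],-0.81,38],[[-115,-310,-17],-0.92,38]])

```text
time: 27.55
eef_pos: [0.5688, 0.3041, 0.1879]
eef_rot: [-3.14, 0.001, 0.923]
ft_force: [1.0, 0.2, -0.7]
finger_gap: 0.534
```

Emit:
drive_tool(motion=[[[0,0,0],-0.065,38],[[0,0,0],-0.065,38],[[0,0,0],-0.065,38]])

```text
time: 27.85
eef_pos: [0.5709, 0.3006, 0.1878]
eef_rot: [-3.141, 0.002, 0.978]
ft_force: [-0.4, -0.2, -0.1]
finger_gap: 0.531
```

```bash
python3 -c "
from h import *
go(.5597,.3365,.045,.98)"
```

```text
t 27.85 pos [0.5709 0.3006 0.1878] yaw 0.9777 gap 46.2 -> shift [ 23.7 -29.3 142.8] spin -0.002 rows>= 3.0
```

Emit:
drive_tool(motion=[[[15,-18,0],0,38],[[24,-29,0],0,38],[[24,-29,25],0,38],[[24,-29,60],0,38],[[24,-29,95],0,38],[[24,-29,120],0,38],[[24,-29,135],0,38],[[24,-29,138],0,38]])

```text
time: 28.65
eef_pos: [0.5597, 0.3367, 0.0491]
eef_rot: [-3.14, 0.002, 0.979]
ft_force: [-0.7, 0.1, -0.9]
finger_gap: 0.53
```

Emit:
drive_tool(motion=[[[0,0,0],0,38],[[0,0,0],0,38]])

```text
time: 28.85
eef_pos: [0.5611, 0.3382, 0.0525]
eef_rot: [3.141, -0.002, 0.979]
ft_force: [0.5, -0.5, 0.1]
finger_gap: 0.527
```

```bash
python3 -c "
from h import *
go(.5597,.3365,.0172,.98)
im=arm.camera('scene');cv2.imwrite('pics/s13.png',cv2.resize(im[200:360,340:540],None,fx=3.5,fy=3.5))"
```

```text
t 28.85 pos [0.5611 0.3382 0.0525] yaw 0.9795 gap 45.9 -> shift [-2.3 -0.3 35.3] spin -0.001 rows>= 0.7
```

View pics/s13.png

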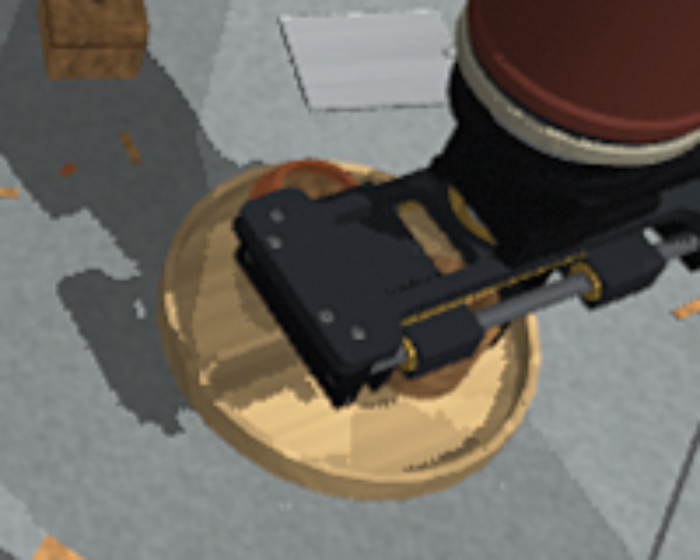

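The stopper hangs over the far half and the pot beside it is untouched. Lowering and releasing.

Emit:
drive_tool(motion=[[[-2,0,12],0,38],[[-2,0,24],0,38],[[-2,0,30],0,38],[[-2,0,34],0,38],[[-2,0,35],0,38],[[-2,0,35],0,38]])

```text
time: 29.5
eef_pos: [0.559, 0.3364, 0.0162]
eef_rot: [-3.141, -0.0, 0.98]
ft_force: [-3.4, -0.0, 5.1]
finger_gap: 0.529
```

```bash
python3 -c "
from h import *
go(.5597,.3365,.0172,.98);print(arm.observe()['ft_force'])"
```

```text
t 29.5 pos [0.559  0.3364 0.0162] yaw 0.9802 gap 46.0 -> shift [ 0.4  0.5 -1. ] spin 0.0 rows>= 0.0
[-3.36916912 -0.03009312  5.10140075]
```

Emit:
drive_tool(motion=[[[0,0,-1],0,38],[[0,0,-1],0,52],[[0,0,-1],0,60],[[0,0,-1],0,66],[[0,0,-1],0,66],[[0,0,-15],0,66],[[0,0,-50],0,70],[[0,0,-100],0,80]])

```text
time: 30.3
eef_pos: [0.558, 0.3349, 0.1157]
eef_rot: [-3.139, 0.003, 0.98]
ft_force: [1.9, 0.7, -0.2]
finger_gap: 0.832
```

Emit:
drive_tool(motion=[[[0,0,-50],0,87],[[0,0,-100],0,87],[[-50,0,-130],0,87],[[-100,0,-130],0,87],[[-150,0,-130],0,87],[[-160,0,-130],0,87],[[-160,0,-130],0,87],[[-160,0,-130],0,87]])

```text
time: 31.1
eef_pos: [0.4704, 0.2033, 0.247]
eef_rot: [3.14, -0.001, 0.979]
ft_force: [0.4, -0.5, -0.4]
finger_gap: 1.002
```

```bash
python3 -c "
from h import *
look('w14')
print(arm.observe()['eef_pos'])
cv2.imwrite('pics/s14.png',arm.camera('scene'));cv2.imwrite('pics/t14.png',arm.camera('top'))"
```

```text
[0.47046287 0.2039605  0.24669207]
```

View pics/w14.png

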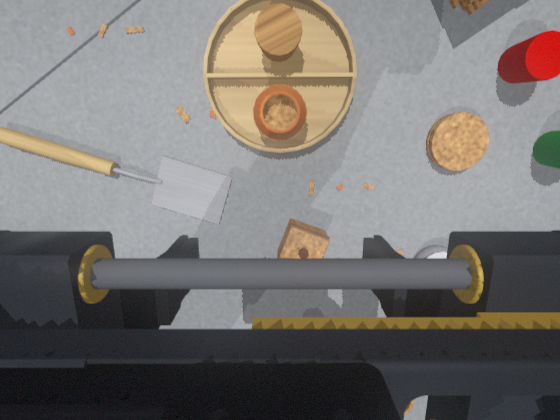

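View pics/s14.png

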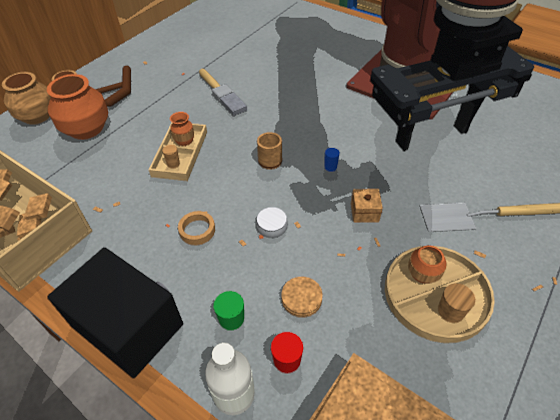

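View pics/t14.png

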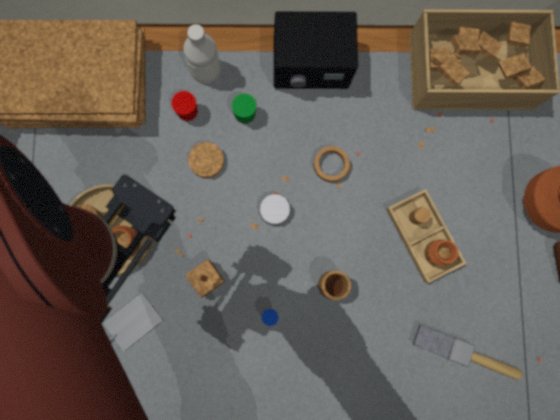

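All four pieces look placed: vase (181,125), small stopper (171,154), pot (428,262) and big stopper (458,300) in the scene view. The box and cup haven't moved. One closer crop to check that everything is upright.

```bash
python3 -c "
import cv2,numpy as np
im=cv2.imread('pics/s14.png')
a=cv2.resize(im[235:350,380:500],(400,383),interpolation=2);b=cv2.resize(im[100:190,140:220],(380,383),interpolation=2)
cv2.imwrite('pics/f.png',np.hstack([a,b]))"
```

```text
(no output)
```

View pics/f.png

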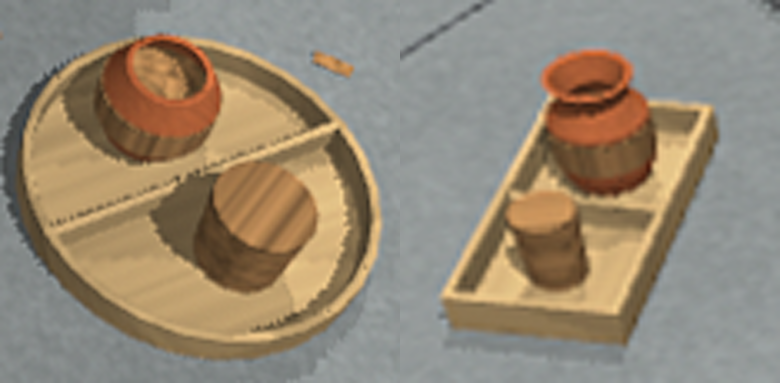

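Both pieces in the round tray lean right in this crop. I'll check whether that's only perspective by projecting true vertical axes.

```bash
python3 -c "
from h import *
c,f=K('scene')
def pr(P):
    q=c['view'][:3]@np.r_[P,1];return np.array([c['cx']+f*q[0]/q[2],c['cy']+f*q[1]/q[2]])
for n,x,y,h in(('big',.5597,.3365,.05),('pot',.5153,.27,.054),('small',.5631,-.2738,.044),('vase',.4949,-.3072,.066)):
    for z in(.005,.005+h):
        q=pr([x,y,z]); print(n,q.round(1),((q-[380,235])*3.333).round(0),((q-[140,100])*[4.75,4.256]).round(0))
"
```

```text
big [449.9 313.1] [233. 260.] [1472.  907.]
big [458.8 297.9] [263. 209.] [1514.  842.]
pot [422.7 273.6] [142. 129.] [1343.  739.]
pot [430.2 255.9] [167.  70.] [1379.  664.]
small [173.9 164.3] [-687. -236.] [161. 274.]
small [169.8 148.9] [-701. -287.] [141. 208.]
vase [184.3 140.7] [-652. -314.] [210. 173.]
vase [178.9 117.2] [-670. -393.] [185.  73.]
```

The lean is only perspective: the projected top centres match the picture within a few crop pixels (about 1–1.5 image pixels), so all four are upright. Handing in.

```bash
python3 -c "
from plant import arm
print(arm.finish_job(),arm.observe()['time'])"
```

```text
the job is handed in; nothing more can be done
the job is handed in; nothing more can be done
```

Both gift sets are made up, and I handed the job in at about 31 s of robot time. The vase and small stopper stand in the rectangular tray, and the pot and big stopper in the round tray, one piece to each compartment.

- **Upright and placed:** in the last pictures all four pieces stand upright and clear of the walls and dividers. Their tops are within about 1.5 pixels of where true vertical axes project.
- **Left alone:** the square box, the pen cup and the green, red and blue look-alikes show no movement. The gripper ended open and clear of everything.
- **Forces:** the largest contact force I saw was about 6 N, when the big stopper touched down.
- **Disagreements:** one early wrist-camera fit of the round tray was about 5 mm off because it included the tray's outer wall. I replaced it with a second look, which agreed with the top view within about 1.5 mm. One sideways move stopped 24 mm too far forward and I corrected it before lowering.

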